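Put the trackbed kit back in its holders

ROBOT

A 6-joint arm with a two-finger parallel gripper is mounted at the origin on a cart in front of the work surface, level with it; the furniture and walls round the work are solid. World frame = base frame: x ahead of the robot, y to its left, z up, the work surface at z = 0. Lengths are in m, angles in rad, forces in N, time in s.
With the tool pointing down it reaches from about 0.275 to 1 m from the base axis. Payload 8.4 kg.
Tool frame: the origin (TCP) lies between the finger pads; the fingertips stand 19 mm ahead of it and the grasp point (between the pads) is the TCP (r.finger_overhang is the distance from the TCP to the fingertips, in m); z points along the fingers, y is the line along which they close (so a half turn about z gives the same grasp; the last joint's range is limited). The gripper opens to 85 mm and grips with 20 to 120 N. Pads are 22 mm wide; open, the fingers measure 114 mm over their backs; the gripper's body (76 mm by 85 mm) begins 54 mm behind the grasp point. The pads swing forward as they close: fully open they stand 13 mm farther back than shut.
Start: joints at [-1.197, 0.353, 1.633, -0, 1.155, -0.002], TCP at [0.229, -0.581, 0.25] pointing down, gripper open.
Joint ranges: [-2.63, 2.63], [-0.92, 2.1], [0.06, 2.66], [-1.3, 4.44], [0, 2.69], [-3.02, 3.02]. Speed limits (rad/s): [2.22, 2.22, 2.79, 3.14, 3.14, 3.14].

INTERFACE

Orientations are given as a rotation vector (axis times angle).
In Python, from plant import r gives the robot as it stands. The module is installed in compiled form; this text tells all that it offers.
- The arm moves only by the shell command python3 -m jog 'ROWS' [FORCE]. ROWS is JSON, a list that holds one entry, the list of rows, each a list of 7 numbers: the turn, a rotation vector about the world's x, y, z in degrees, then the shift along the world's x, y, z in mm, then the closure, from 0 (fully open) to 1 (shut). In form: [[[wx, wy, wz, x, y, z, grip], ...]]. A call has 1 to 10 rows; each row shifts and turns the commanded pose from where the row before left it; what a row does not reach is not made up. A row lasts 1/10 s, in which the tool goes at most 50 mm and 8.59 degrees, less where a joint would pass 70% of its speed; a pose out of reach is approached as far as the arm can. A call is refused whole if a number of a shift passes 50 or a number of a turn 8.59, either way. A call with a gripper value outside its range is refused whole. The fingers move at their own pace and stop on an object; FORCE is the grip in N (left out, the last holds). Time passes only in rows, so rows that do not move let the fingers close. It gives the time, the measured TCP pose, the force, the opening and the grip force at its end, in the units of the state.
- r.state(): the state, without advancing time (a new reading comes with each control period).
- r.get_image(name): name is "side" or "top"; returns the picture (420x560x3 uint8, red, green, blue); there is no depth.
- r.camera_info(name): a dict with "camera_matrix" (3x3 intrinsics, pixels), "dist_coeffs" ([k1, k2, p1, p2, k3] as OpenCV has them; the pictures are not rectified), "R" (3x3) and "t" (3): a world point X has camera coordinates R X + t. Camera axes: x right, y down, z forward; pixel columns grow to the right and rows downward; lengths in m; the calibration is good to about 2 mm. A picture is of the moment at which its call begins. camera_info takes no time and is no camera call.
- r.close_job(): hands the job in; it is judged then, once.
Trained networks look in the newest picture that a camera, given by its name, has taken for a name from the list of things; names that differ only in an ending like _2 or _b are one class to them, and where a whole thing is asked for, a point or a joint stands for the part that bears it (a point fixed in the world has none). Each returns a list of dicts, best first, with "score" (0 to 1); they miss things now and then, are a little off and sometimes report something else, mostly with a low value. They report only what shows in the picture. A call takes as long as a camera call.
- r.recognise(thing, camera): "position" ([x, y, z] in m, in the coordinates of the camera as it stood for that picture, good to about 4 mm: the middle of the surface that is visible of it).
- r.landmark_of(thing, camera): "position" ([x, y, z] in m, in the coordinates of the camera as it stood for that picture, good to about 4 mm: a listed point, or the origin of a listed thing).
The state is a dict: "t": time; "qpos": joint angles; "qd": joint speeds; "joint_torque": joint torques, N m; "ee_pos": TCP position; "tcp_rot": TCP orientation; "ft_force": force on the tool from outside, world axes, zero at the start; "torque": the same for the moment, N m; "width": opening from 0.0 (shut) to 1.0 (fully open); "gripper_force": force on a finger pad.
Only numpy, scipy, OpenCV 4.12 (cv2) and the standard library are available. Lean on these libraries where they do the work, as an engineer would, in place of code of your own. Each camera call takes 0.05 s, during which the arm holds its last target. There are 200 camera calls.

TASK

Clear the bench by putting five things back where they belong: stand the glue pot in the round holder, lay the rubber sanding block in the wide rimmed tray and the cork roll along the long narrow tray, and seat the two flanged pulleys flange face down on the spindle of the round stand, the large one first and fully home, the small one on top of it. Everything must end up fully seated and level, nothing perched on a rim, and be let go.

Things in the scene. Friction and masses are not known exactly. Their poses are not given: they have to be found in the camera images.
- glue_pot: small upright jar, brown glass with a white screw lid, 38 mm in diameter, 46 mm high (lid: upper 12 mm, 35 mm in diameter); origin at the centre of its underside, z up
- sanding_block: black rubber sanding block with rounded corners, 42 x 68 x 26 mm (x, y, z); origin at the centre of its underside, long side along its y axis, z up
- cork_roll: brown roll of cork lying on its side, 120 mm long and 30 mm in diameter (it does not roll); origin at the centre of its underside, length along its y axis, z up
- large_pulley: aluminium flanged pulley: flange 64 mm in diameter and 6 mm thick at the bottom, plain hub 40 mm in diameter above it, 34 mm high in all, 20 mm bore right through; stands flange down; origin at the centre of the flange's underside, z up along the bore. Grip the hub
- small_pulley: aluminium flanged pulley: flange 48 mm in diameter and 5 mm thick at the bottom, plain hub 30 mm in diameter above it, 30 mm high in all, 20 mm bore right through; stands flange down; origin at the centre of the flange's underside, z up along the bore. Grip the hub
- pot_holder: fixed round dark wooden holder for the glue pot: outside 62 mm, inside 50 mm in diameter, floor 4 mm thick, rim 13 mm above the bench; origin at the centre of its underside, z up
- block_tray: fixed dark wooden tray with a low rim, for the sanding block: clear inside 56 x 82 mm (x, y), outside 70 x 96 mm, floor 4 mm thick, rim top 10 mm above the bench; origin at the centre of its underside, long side along its y axis
- cork_tray: fixed long narrow dark wooden tray with a low rim, for the cork roll: clear inside 40 x 136 mm (x, y), outside 54 x 150 mm, floor 4 mm thick, rim top 10 mm above the bench; origin at the centre of its underside, length along its y axis
- spindle_stand: fixed round stand for the pulleys: dark wooden base 80 mm in diameter and 12 mm high, from whose centre rises a steel spindle 15 mm in diameter to 66 mm above the bench, its top 8 mm tapered to 7 mm; origin at the centre of its underside, z up along the spindle

How it is judged:
At the end, for the whole second after the job is handed in: All at rest: pot upright on the round holder's floor (within 10 mm); block and cork flat on their trays' floors (centres within 13 mm, cork within 0.25 rad of the tray); large pulley flange down on the stand, small one on its hub, within 5 mm of the spindle, 3 mm of home, tilt under 0.08 (horizontal distance between glue_pot and pot_holder below 0.01 m and z of glue_pot in the frame of pot_holder below 0.007 m and angle between each of glue_pot, sanding_block, cork_roll's own z axis and vertical below 0.12 rad and horizontal distance between sanding_block and block_tray below 0.013 m and z of sanding_block in the frame of block_tray below 0.007 m and horizontal distance between cork_roll and cork_tray below 0.013 m and z of cork_roll in the frame of cork_tray below 0.007 m and angle between the y axis of cork_roll and the y axis of cork_tray, either way round below 0.25 rad and horizontal distance between each of large_pulley, small_pulley and spindle_stand below 0.005 m and z of large_pulley in the frame of spindle_stand below 0.015 m and angle between each of large_pulley, small_pulley's own z axis and vertical below 0.08 rad and z of small_pulley in the frame of large_pulley between 0.031 and 0.037 m and linear speed of each of glue_pot, sanding_block, cork_roll, large_pulley, small_pulley below 0.02 m/s); the robot touches nothing.
It also fails if it takes over 128 s, if anything falls off the work surface, if the arm or the gripper's body presses on something with over 40 N, if the wrist force passes 120 N, or if a joint passes its speed limit or range.

## Working session

There is one attempt and no reset: what is moved stays moved. The work goes in short steps, Python scripts to look and compute and a shell command to move; the robot and the scene stay as the last step left them, time stands still between calls to the robot, and variables do not carry over. Pictures are saved under pics/ and viewed, at most 14 in all, crops included, and the job is handed in when it is done.

```bash
mkdir -p pics; cat > h.py <<'E'
from plant import r
import numpy as np, cv2
T=["glue_pot","sanding_block","cork_roll","large_pulley","small_pulley","pot_holder","block_tray","cork_tray","spindle_stand"]
def shot(cam,fn):
    im=r.get_image(cam); cv2.imwrite('pics/'+fn,im[:,:,::-1]); return im
def w(cam,p):
    c=r.camera_info(cam); return np.array(c["R"]).T@(np.array(p)-np.array(c["t"]))
def pix(cam,P):
    c=r.camera_info(cam); o,_=cv2.projectPoints(np.array(P,float).reshape(-1,3),cv2.Rodrigues(np.array(c["R"]))[0],np.array(c["t"]),np.array(c["camera_matrix"]),np.array(c["dist_coeffs"])); return o.reshape(-1,2)
def ray(cam,uv,z):
    c=r.camera_info(cam); R=np.array(c["R"]);t=np.array(c["t"])
    u=cv2.undistortPoints(np.array(uv,float).reshape(-1,1,2),np.array(c["camera_matrix"]),np.array(c["dist_coeffs"])).reshape(-1,2)
    C=-R.T@t; d=np.c_[u,np.ones(len(u))]@R
    return C+d*((z-C[2])/d[:,2])[:,None]
E
python3 - <<'E'
from h import *
np.set_printoptions(precision=3,suppress=True)
for c in["top","side"]:
    shot(c,c+'0.png'); i=r.camera_info(c); print(c,w(c,[0,0,0]),np.array(i["camera_matrix"])[0,0])
    for t in T:
        for d in r.landmark_of(t,c)[:2]:
            p=w(c,d["position"]); print(t,round(d["score"],2),p,pix(c,p)[0])
print(r.state())
E
```

```text
top [0.473 0.052 0.877] 404.0732181041483
glue_pot 0.9 [ 0.477 -0.205 -0.003] [399.164 251.645]
sanding_block 0.73 [0.472 0.058 0.003] [278.786 251.294]
cork_roll 0.98 [ 0.462 -0.07   0.004] [337.855 257.446]
cork_roll 0.28 [ 0.476 -0.201 -0.004] [397.135 252.097]
large_pulley 0.71 [ 0.451  0.345 -0.   ] [146.884 257.88 ]
large_pulley 0.24 [ 0.595 -0.207 -0.005] [399.583 198.057]
small_pulley 0.72 [ 0.472  0.201 -0.005] [213.106 250.088]
pot_holder 0.92 [ 0.619  0.323 -0.003] [161.104 182.024]
pot_holder 0.6 [ 0.473  0.199 -0.006] [214.074 249.529]
block_tray 0.83 [ 0.595 -0.206 -0.005] [399.08  198.239]
cork_tray 0.95 [0.6   0.144 0.002] [240.906 191.622]
cork_tray 0.33 [ 0.455 -0.071  0.003] [338.508 260.56 ]
spindle_stand 0.75 [ 0.602 -0.044 -0.   ] [326.661 192.82 ]
spindle_stand 0.74 [ 0.459 -0.069  0.003] [337.57  258.932]
side [0.112 0.766 0.561] 399.08665298848024
glue_pot 0.6 [ 0.472 -0.202  0.002] [350.028 181.445]
sanding_block 0.56 [ 0.47   0.055 -0.001] [307.881 225.434]
sanding_block 0.49 [ 0.603 -0.042  0.003] [282.279 191.878]
cork_roll 0.56 [ 0.461 -0.066  0.001] [332.95  203.672]
large_pulley 0.61 [ 0.456  0.343 -0.001] [241.281 301.459]
small_pulley 0.66 [0.473 0.203 0.003] [273.662 256.552]
pot_holder 0.63 [ 0.6  -0.04 -0.  ] [282.896 193.35 ]
block_tray 0.75 [ 0.598 -0.205  0.001] [312.272 170.142]
block_tray 0.43 [ 0.456  0.342 -0.001] [241.817 300.908]
spindle_stand 0.7 [ 0.599 -0.044  0.001] [284.171 192.497]
{'t': 1.0, 'qpos': array([-1.197,  0.353,  1.633,  0.   ,  1.155, -0.002]), 'qd': array([ 0.   , -0.001, -0.   , -0.001,  0.001, -0.002]), 'joint_torque': array([ -0.001, -60.519, -34.244,   0.   ,   0.001,   0.   ]), 'ee_pos': array([ 0.229, -0.581,  0.25 ]), 'tcp_rot': array([3.086, 0.587, 0.   ]), 'ft_force': array([ 0.24 , -0.436,  1.218]), 'torque': array([-0.015,  0.006, -0.004]), 'gripper_force': 0.0, 'width': 1.0006392920284954}
```

View pics/top0.png

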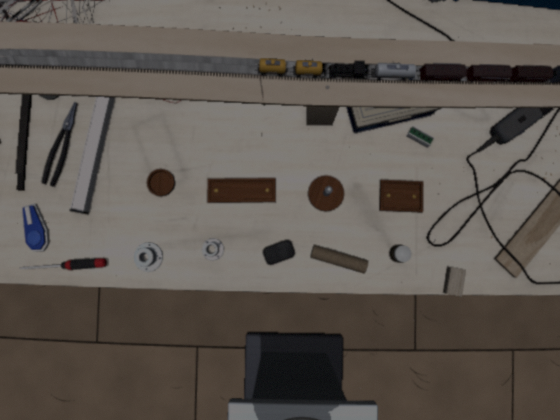

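View pics/side0.png

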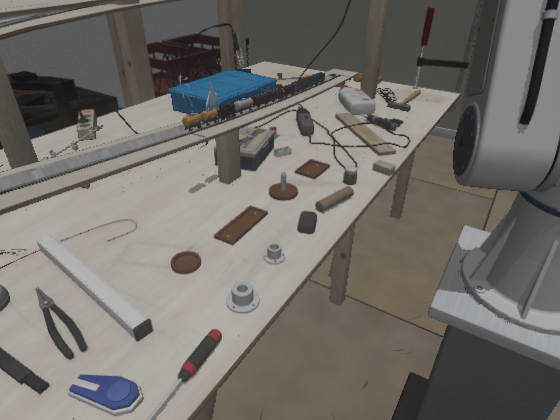

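The top view (up = +x, left = +y) shows the holder at (161,182), cork tray at (241,190), stand at (326,193), block tray at (401,196), large pulley at (148,257), small pulley at (213,249), block at (279,252), cork at (339,259) and pot at (400,253). The detections agree with this. A close crop will give me the yaws and exact centres.

```bash
python3 - <<'E'
from h import *
np.set_printoptions(precision=4,suppress=True)
im=cv2.imread('pics/top0.png')
c=cv2.resize(im[165:285,130:430],None,fx=2.66,fy=2.66,interpolation=cv2.INTER_CUBIC)
c=cv2.convertScaleAbs(c,alpha=1.8); cv2.imwrite('pics/crop0.png',c)
g=cv2.cvtColor(im,cv2.COLOR_BGR2GRAY).astype(int)
print(g[220,230],g[252,279],g[258,338],g[190,225],g[182,161])
m=((g<0.72*g[215:230,200:380].mean())).astype(np.uint8)
n,lab,st,_=cv2.connectedComponentsWithStats(m)
for name,(u,v),z in [("pot_holder",(161,182),.013),("cork_tray",(225,190),.01),("stand",(318,185),.012),("block_tray",(412,200),.01),("block",(279,252),.026),("cork",(339,259),.015),("pot",(400,258),.02)]:
    l=lab[v,u]
    if l==0: print(name,'none');continue
    ys,xs=np.where(lab==l); P=ray("top",np.c_[xs,ys],z)[:,:2]
    (cx,cy),wh,a=cv2.minAreaRect((P*1000).astype(np.float32)); print(name,len(xs),P.mean(0),(cx,cy),wh,a)
E
```

```text
122 29 62 39 38
pot_holder 654 [0.6162 0.3189] (616.4894409179688, 320.1596984863281) (63.59825134277344, 61.33397674560547) 47.048152923583984
cork_tray 1724 [0.6029 0.1429] (603.0172119140625, 143.21463012695312) (52.68707275390625, 148.31683349609375) 1.252404808998108
stand 1054 [ 0.6002 -0.0404] (600.3793334960938, -40.33155822753906) (78.04937744140625, 79.01822662353516) 45.91550827026367
block_tray 1439 [ 0.5988 -0.2057] (598.9092407226562, -205.78643798828125) (97.72185516357422, 70.54572296142578) 89.10614776611328
block 596 [0.4717 0.0583] (471.8270263671875, 58.32438278198242) (41.45062255859375, 66.24075317382812) 21.146469116210938
cork 833 [ 0.4601 -0.0704] (460.1967468261719, -70.3998794555664) (123.60607147216797, 31.021320343017578) 74.80731201171875
pot none
```

View pics/crop0.png

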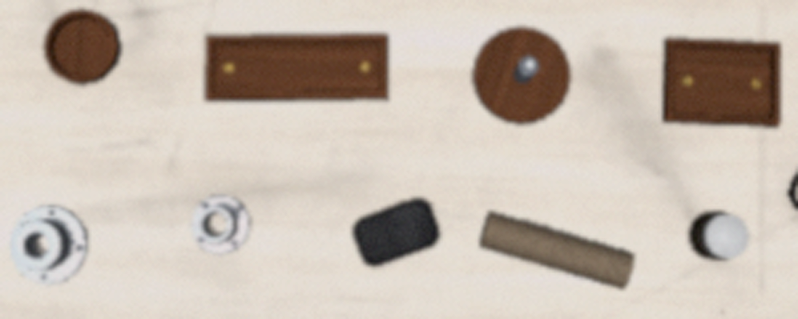

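```bash
python3 - <<'E'
from h import *
np.set_printoptions(precision=4,suppress=True)
o=np.array([130,165])
for n,p,z in [("large fl",(49,244),.006),("small fl",(221.5,223.5),.005),("pot lid",(726,235.5),.046),("stand base",(521.5,75.5),.012),("spindle tip",(528,66),.064),("holder",(83,46.5),.013),("large hubtop",(44,243.5),.034)]:
    print(n,ray("top",(np.array(p)+.5)/2.66-.5+o,z))
s=cv2.imread('pics/side0.png')[140:320,190:390]
cv2.imwrite('pics/side0c.png',cv2.resize(s,None,fx=3.3,fy=3.3,interpolation=cv2.INTER_CUBIC))
print([ (n,((pix("side",P)[0]-[190,140]+.5)*3.3).round()) for n,P in [("large",(.455,.345,.006)),("small",(.474,.201,.005)),("pot",(.477,-.206,.046)),("holder",(.6165,.3195,.013)),("stand",(.6,-.041,.012)),("tip",(.6,-.041,.066)),("block",(.472,.058,.026)),("cork",(.46,-.07,.015))]])
E
```

```text
large fl [[0.4545 0.3399 0.006 ]]
small fl [[0.4747 0.1998 0.005 ]]
pot lid [[ 0.4736 -0.1978  0.046 ]]
stand base [[ 0.6    -0.0408  0.012 ]]
spindle tip [[ 0.5999 -0.0401  0.064 ]]
holder [[0.616  0.3181 0.013 ]]
large hubtop [[0.4554 0.3347 0.034 ]]
[('large', array([170., 528.])), ('small', array([278., 382.])), ('pot', array([532.,  90.])), ('holder', array([-11., 395.])), ('stand', array([309., 165.])), ('tip', array([310., 107.])), ('block', array([388., 254.])), ('cork', array([478., 195.]))]
```

View pics/side0c.png

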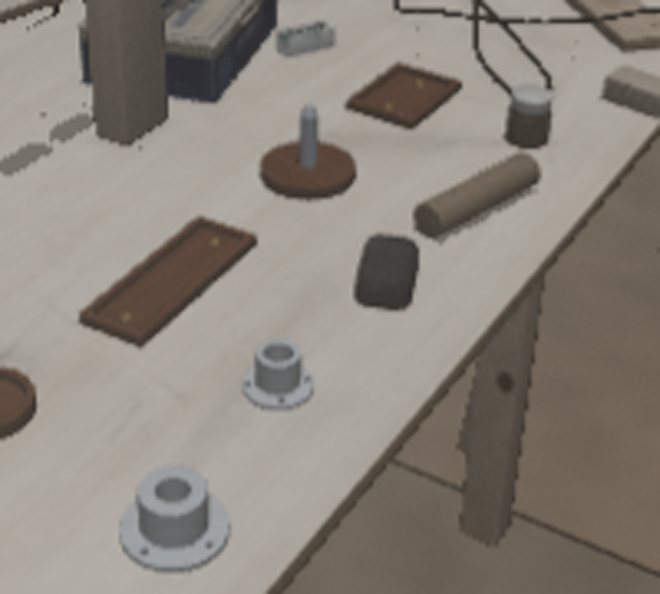

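The side view agrees with the estimates to within about 3 mm: stand base at (309,168), small flange at (278,382), large flange at (174,528) against 170 predicted. Now moving to the glue pot.

```bash
python3 -m jog '[[[0,0,8.5,24.5,38,-13,0],[0,0,8.5,24.5,38,-13,0],[0,0,8.5,24.5,38,-13,0],[0,0,8.5,24.5,38,-13,0],[0,0,8.5,24.5,38,-13,0],[0,0,8.5,24.5,38,-13,0],[0,0,8.5,24.5,38,-13,0],[0,0,8.5,24.5,38,-13,0],[0,0,0,24.5,38,-13,0],[0,0,0,24.5,38,-13,0]]]' 30; python3 -m jog '[[[0,0,0,0,0,0,0],[0,0,0,0,0,0,0]]]'
```

```text
t: 2.0
ee_pos: [0.4754, -0.1998, 0.1201]
tcp_rot: [2.23, 2.212, 0.0]
ft_force: [1.2, -0.8, -0.1]
width: 1.002
gripper_force: 0.0
t: 2.2
ee_pos: [0.4747, -0.2005, 0.12]
tcp_rot: [-2.227, -2.215, 0.001]
ft_force: [0.2, -0.2, 0.9]
width: 0.996
gripper_force: 0.0
```

```bash
python3 -m jog '[[[0,0,0,-0.5,0,-30,0],[0,0,0,0,0,-30,0],[0,0,0,0,0,-20,0],[0,0,0,0,0,-10,0],[0,0,0,0,0,0,0.6],[0,0,0,0,0,0,0.6],[0,0,0,0,0,0,0.6],[0,0,0,0,0,0,0.6],[0,0,0,0,0,0,0.6],[0,0,0,0,0,0,0.6]]]' 30; python3 -m jog '[[[0,0,0,0,0,0,1],[0,0,0,0,0,0,1],[0,0,0,0,0,0,1]]]'
```

```text
t: 3.2
ee_pos: [0.4746, -0.2019, 0.0316]
tcp_rot: [2.229, 2.211, 0.001]
ft_force: [-1.7, -1.3, 6.4]
width: 0.433
gripper_force: 29.5
t: 3.5
ee_pos: [0.4746, -0.2019, 0.0316]
tcp_rot: [2.229, 2.211, 0.001]
ft_force: [-1.3, -1.6, 5.5]
width: 0.433
gripper_force: 29.5
```

```bash
python3 -m jog '[[[0,0,0,0,0,15,1],[0,0,0,0,0,35,1],[0,0,0,0,10,40,1],[0,0,0,10,40,10,1],[0,0,0,12,45,0,1],[0,0,0,12,45,0,1],[0,0,0,12,45,0,1],[0,0,0,12,45,0,1],[0,0,0,12,45,0,1],[0,0,0,12,45,0,1]]]'; python3 -m jog '[[[0,0,0,12,45,0,1],[0,0,0,12,45,0,1],[0,0,0,12,45,0,1],[0,0,0,12,45,0,1],[0,0,0,12,40,0,1],[0,0,0,11.5,24.5,-10,1],[0,0,0,0,0,-35,1],[0,0,0,0,0,0,1],[0,0,0,0,0,0,1]]]'
python3 - <<'E'
from h import *
im=shot("side","s1.png"); im2=shot("top","t1.png")
for c in("side","top"):
    for d in r.landmark_of("glue_pot",c)[:2]: print(c,d["score"],w(c,d["position"]))
a=im[210:290,145:225];b=im2[140:220,120:200]
cv2.imwrite('pics/c1.png',cv2.resize(np.hstack([a,b])[:,:,::-1],None,fx=5,fy=5,interpolation=cv2.INTER_CUBIC))
E
```

```text
t: 4.5
ee_pos: [0.5563, 0.1207, 0.1312]
tcp_rot: [2.23, 2.212, 0.002]
ft_force: [1.1, -0.2, -0.5]
width: 0.434
gripper_force: 30.5
t: 5.4
ee_pos: [0.6266, 0.3625, 0.0852]
tcp_rot: [-2.23, -2.212, 0.003]
ft_force: [0.3, 0.0, 0.0]
width: 0.429
gripper_force: 30.5
side 0.6 [0.62534254 0.36627926 0.05376922]
top 0.8 [0.630033   0.36263682 0.05413337]
```

View pics/c1.png

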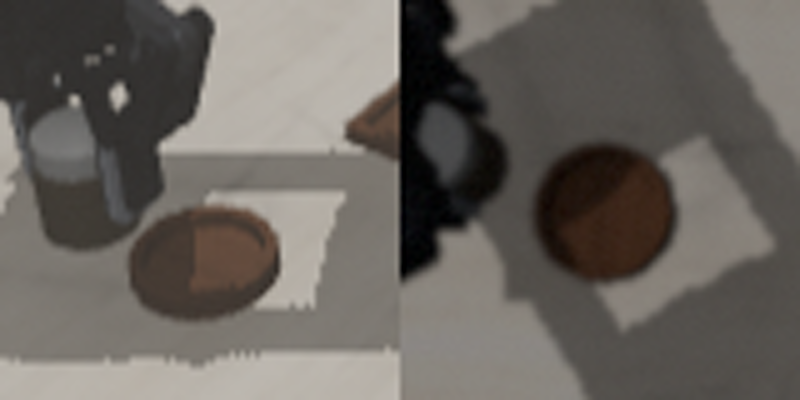

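The pot hangs beside the holder because I overshot by 45 mm in y. Correcting sideways, then lowering.

```bash
python3 -m jog '[[[0,0,0,-5,-20,0,1],[0,0,0,-5,-20,0,1],[0,0,0,-0.5,-5,-10,1],[0,0,0,0,0,-20,1],[0,0,0,0,0,-10,1],[0,0,0,0,0,0,1],[0,0,0,0,0,-5,1],[0,0,0,0,0,-3,1],[0,0,0,0,0,-2,1],[0,0,0,0,0,0,1]]]'
```

```text
t: 6.6
ee_pos: [0.6171, 0.3184, 0.0357]
tcp_rot: [2.23, 2.212, 0.001]
ft_force: [0.2, -0.6, -0.5]
width: 0.432
gripper_force: 30.5
```

```bash
python3 -m jog '[[[0,0,0,0,0,-1.5,1],[0,0,0,0,0,0,1]]]'; python3 -m jog '[[[0,0,0,0,0,0,0.45],[0,0,0,0,0,0,0.35],[0,0,0,0,0,0,0],[0,0,0,0,0,0,0],[0,0,0,0,0,10,0],[0,0,0,0,0,30,0],[0,0,0,0,0,40,0],[0,0,0,-20,5,10,0],[0,0,0,-20,5,0,0],[0,0,0,-20,5,0,0]]]';python3 -m jog '[[[0,0,0,-40,5,0,0],[0,0,0,-40,5,0,0],[0,0,0,-23,-2,0,0],[0,0,0,0,0,0,0]]]'
python3 - <<'E'
from h import *
shot("side","s2.png"); im=shot("top","t2.png")
for n in ("glue_pot","large_pulley"):
  for c in("side","top"):
    for d in r.landmark_of(n,c)[:1]: print(n,c,d["score"],w(c,d["position"]))
print(r.state()["ee_pos"])
s=cv2.imread("pics/s2.png")[210:320,150:290]
cv2.imwrite('pics/c2.png',cv2.resize(s,None,fx=5,fy=5,interpolation=cv2.INTER_CUBIC))
E
```

```text
t: 6.8
ee_pos: [0.6172, 0.3185, 0.0356]
tcp_rot: [2.23, 2.212, 0.001]
ft_force: [-5.0, -1.7, 13.0]
width: 0.432
gripper_force: 31.8
t: 7.8
ee_pos: [0.5567, 0.3334, 0.1253]
tcp_rot: [2.231, 2.212, 0.003]
ft_force: [0.3, -0.1, -0.2]
width: 0.998
gripper_force: 0.0
t: 8.2
ee_pos: [0.4508, 0.3407, 0.1243]
tcp_rot: [-2.228, -2.214, 0.003]
ft_force: [0.2, -0.2, 0.7]
width: 0.998
gripper_force: 0.0
glue_pot side 0.68 [0.61951079 0.31958081 0.00289589]
glue_pot top 0.67 [ 0.60558475 -0.04137183 -0.00243861]
large_pulley side 0.6 [0.4583116  0.34212985 0.00074422]
large_pulley top 0.57 [ 4.52987875e-01  3.45166871e-01 -2.40848910e-04]
[0.45499123 0.34123474 0.12399118]
```

View pics/c2.png

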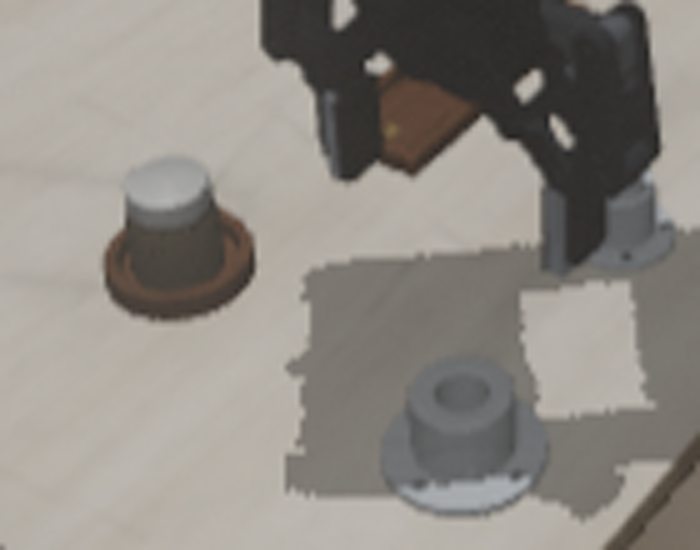

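Pot is seated in its holder. Next is the large pulley: squeeze along x, turn about 86°, then grip, so that it ends up centred in both directions.

```bash
python3 -m jog '[[[0,0,0,0,0,-30,0],[0,0,0,0,0,-30,0],[0,0,0,0,0,-26,0],[0,0,0,0,0,-10,0],[0,0,0,0,0,0,0.4],[0,0,0,0,0,0,0.5],[0,0,0,0,0,0,0.6],[0,0,0,0,0,0,1],[0,0,0,0,0,0,1],[0,0,0,0,0,0,1]]]' 20; python3 -m jog '[[[0,0,0,0,0,0,0.3],[0,0,0,0,0,0,0.2],[0,0,8.5,0,0,0,0.2],[0,0,8.5,0,0,0,0.2],[0,0,8.5,0,0,0,0.2],[0,0,8.5,0,0,0,0.2],[0,0,8.5,0,0,0,0.2],[0,0,8.5,0,0,0,0.2],[0,0,8.5,0,0,0,0.2],[0,0,8.5,0,0,0,0.2]]]';  python3 -m jog '[[[0,0,8.5,0,0,0,0.2],[0,0,8.5,0,0,0,0.2],[0,0,0,0,0,0,0.3],[0,0,0,0,0,0,0.4],[0,0,0,0,0,0,0.5],[0,0,0,0,0,0,1],[0,0,0,0,0,0,1],[0,0,0,0,0,0,1]]]' 40
```

```text
t: 9.5
ee_pos: [0.4548, 0.3417, 0.0292]
tcp_rot: [2.23, 2.212, 0.004]
ft_force: [-0.3, -0.8, 7.4]
width: 0.465
gripper_force: 20.1
t: 10.5
ee_pos: [0.4538, 0.3411, 0.0278]
tcp_rot: [-0.602, -3.083, 0.0]
ft_force: [-0.7, 0.2, 1.0]
width: 0.798
gripper_force: 0.0
t: 11.3
ee_pos: [0.4539, 0.3411, 0.0281]
tcp_rot: [0.152, 3.138, 0.0]
ft_force: [-2.1, -1.8, 5.6]
width: 0.458
gripper_force: 40.1
```

```bash
python3 -m jog '[[[0,0,0,0,0,15,1],[0,0,0,0,0,30,1],[0,0,0,0,0,35,1],[0,0,0,16,-42,10,1],[0,0,0,16,-42,0,1],[0,0,0,16,-42,0,1],[0,0,0,16,-42,0,1],[0,0,0,16,-42,0,1],[0,0,0,16,-42,0,1],[0,0,0,16,-42,0,1]]]'; python3 -m jog '[[[0,0,0,16,-42,0,1],[0,0,0,16,-42,0,1],[0,0,0,2,-4,0,1],[0,0,0,0,0,0,1],[0,0,0,0,0,0,1],[0,0,0,0,0,0,1]]]'
python3 - <<'E'
from h import *
np.set_printoptions(precision=4,suppress=True)
im=shot("side","s3.png"); im2=shot("top","t3.png")
P=r.state()["ee_pos"]; print(P)
for n in ("large_pulley","spindle_stand"):
  for c in("side","top"):
    for d in r.landmark_of(n,c)[:1]: print(n,c,d["score"],w(c,d["position"]))
a=im[140:220,240:320];b=im2[150:230,286:366]
for c,o in(("side",(240,140)),("top",(286,150))): print(c,(pix(c,[[.6,-.0405,.066],[.6,-.0405,.012],P-[0,0,.0281],P])-o)*5)
cv2.imwrite('pics/c3.png',cv2.resize(np.hstack([a,b])[:,:,::-1],None,fx=5,fy=5,interpolation=cv2.INTER_CUBIC))
E
```

```text
t: 12.3
ee_pos: [0.5664, 0.0453, 0.1187]
tcp_rot: [0.151, 3.137, 0.0]
ft_force: [1.4, 0.2, -0.9]
width: 0.454
gripper_force: 40.7
t: 12.9
ee_pos: [0.5993, -0.0395, 0.1179]
tcp_rot: [-0.148, -3.138, -0.0]
ft_force: [1.1, -0.0, -1.8]
width: 0.452
gripper_force: 40.7
[ 0.5995 -0.0396  0.1179]
large_pulley side 0.5 [ 0.6032 -0.0383  0.0897]
spindle_stand side 0.79 [ 0.6031 -0.0418  0.001 ]
side [[217.2894 159.4264]
 [215.5109 247.4843]
 [218.0145 119.9329]
 [219.0042  70.848 ]]
top [[212.3892 196.4287]
 [197.9962 215.3793]
 [217.0596 188.4719]
 [225.74   176.9744]]
```

View pics/c3.png

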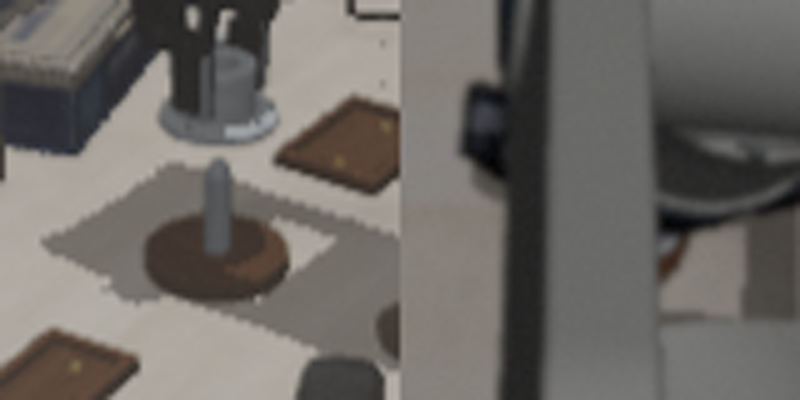

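Side view: the flange (centre about (218,117)) is in line with the spindle (217,165). Lowering in stages with a force check.

```bash
python3 -m jog '[[[0,0,0,0.5,-1,-20,1],[0,0,0,0,0,-8,1],[0,0,0,0,0,-4,1],[0,0,0,0,0,-4,1],[0,0,0,0,0,0,1]]]'; python3 -m jog '[[[0,0,0,0,0,-4,1],[0,0,0,0,0,-4,1],[0,0,0,0,0,0,1]]]'
```

```text
t: 13.7
ee_pos: [0.6002, -0.0418, 0.0815]
tcp_rot: [-0.15, -3.137, -0.0]
ft_force: [0.7, -0.0, -2.1]
width: 0.456
gripper_force: 40.7
t: 14.0
ee_pos: [0.6001, -0.0418, 0.0733]
tcp_rot: [-0.15, -3.137, -0.0]
ft_force: [-0.2, -0.9, -1.1]
width: 0.456
gripper_force: 40.8
```

```bash
python3 -m jog '[[[0,0,0,0,0,-8,1],[0,0,0,0,0,-8,1],[0,0,0,0,0,-8,1],[0,0,0,0,0,-5,1],[0,0,0,0,0,0,1]]]'; python3 -m jog '[[[0,0,0,0,0,-3,1],[0,0,0,0,0,-1,1],[0,0,0,0,0,0,1]]]'
```

```text
t: 14.5
ee_pos: [0.5997, -0.0418, 0.0436]
tcp_rot: [-0.15, -3.136, -0.0]
ft_force: [-1.1, 0.5, -0.7]
width: 0.453
gripper_force: 40.7
t: 14.8
ee_pos: [0.6004, -0.0419, 0.0408]
tcp_rot: [0.15, 3.138, -0.0]
ft_force: [0.4, -0.2, -0.9]
width: 0.458
gripper_force: 40.8
```

```bash
python3 -m jog '[[[0,0,0,0,0,-1,1],[0,0,0,0,0,-0.7,1],[0,0,0,0,0,0,1]]]'; python3 -m jog '[[[0,0,0,0,0,0,0.4],[0,0,0,0,0,0,0.3],[0,0,0,0,0,0,0],[0,0,0,0,0,0,0],[0,0,0,0,0,30,0],[0,0,0,0,0,40,0],[0,0,0,0,0,30,0],[0,0,0,-30,-8,0,0],[0,0,0,-30,-8,0,0],[0,0,0,-30,-8,0,0]]]'; python3 -m jog '[[[0,0,-8.5,-30,-4,-10,0],[0,0,-8.5,-20,-1,-10,0],[0,0,-8.5,0,0,0,0],[0,0,-8.5,0,0,0,0],[0,0,-8.5,0,0,0,0],[0,0,-8.5,0,0,0,0],[0,0,-8.5,0,0,0,0],[0,0,-8.5,0,0,0,0],[0,0,-8.5,0,0,0,0],[0,0,-8.5,0,0,0,0]]]'; python3 -m jog '[[[0,0,-8,0,0,0,0],[0,0,-7,0,0,0,0],[0,0,0,0,0,0,0],[0,0,0,0,0,0,0]]]'
python3 - <<'E'
from h import *
np.set_printoptions(precision=4,suppress=True)
im=shot("side","s4.png");print(r.state()["ee_pos"])
for n in ("large_pulley","cork_roll"):
    for d in r.landmark_of(n,"side")[:1]: print(n,d["score"],w("side",d["position"]))
cv2.imwrite('pics/c4.png',cv2.resize(im[130:240,240:380][:,:,::-1],None,fx=5,fy=5,interpolation=cv2.INTER_CUBIC))
E
```

```text
t: 15.1
ee_pos: [0.6007, -0.0419, 0.0401]
tcp_rot: [0.15, 3.137, -0.0]
ft_force: [-2.9, -0.1, 8.9]
width: 0.454
gripper_force: 41.6
t: 16.1
ee_pos: [0.5094, -0.066, 0.1393]
tcp_rot: [0.149, 3.138, -0.0]
ft_force: [-0.3, -0.2, 0.3]
width: 1.001
gripper_force: 0.0
t: 17.1
ee_pos: [0.4604, -0.0709, 0.1191]
tcp_rot: [2.237, 2.205, 0.0]
ft_force: [0.2, 0.4, -0.1]
width: 1.005
gripper_force: 0.0
t: 17.5
ee_pos: [0.4604, -0.0709, 0.1191]
tcp_rot: [2.497, 1.907, -0.0]
ft_force: [0.7, -0.4, -0.4]
width: 0.999
gripper_force: 0.0
[ 0.4604 -0.0709  0.1191]
large_pulley 0.71 [ 0.6056 -0.0436  0.0141]
cork_roll 0.75 [ 0.4609 -0.0654  0.0024]
```

View pics/c4.png

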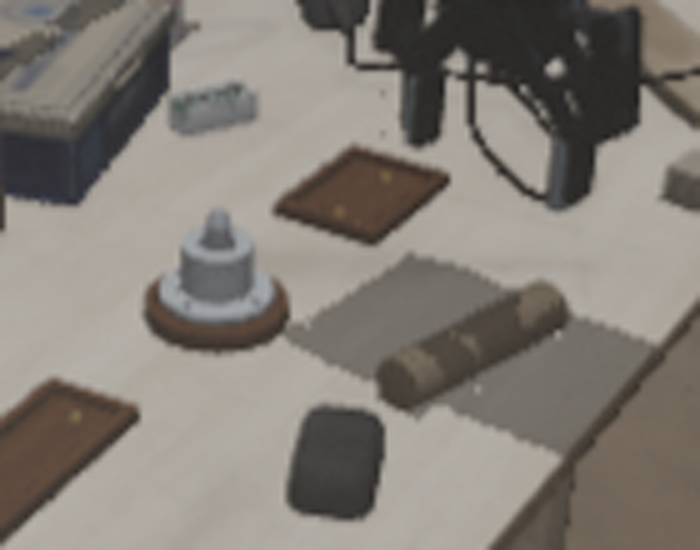

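Large pulley is home on the stand. Gripper is over the cork, aligned at -15°.

```bash
python3 -m jog '[[[0,0,0,0,0.5,-30,0],[0,0,0,0,0,-30,0],[0,0,0,0,0,-24,0],[0,0,0,0,0,-8.6,0],[0,0,0,0,0,0,0.4],[0,0,0,0,0,0,0.5],[0,0,0,0,0,0,0.6],[0,0,0,0,0,0,1],[0,0,0,0,0,0,1],[0,0,0,0,0,0,1]]]' 30; python3 -m jog '[[[0,0,0,0,0,0,1],[0,0,0,0,0,15,1],[0,0,0,0,0,30,1],[0,0,0,0,0,30,1],[0,0,0,0,0,0,1]]]'
```

```text
t: 18.65
ee_pos: [0.4612, -0.0705, 0.0275]
tcp_rot: [2.499, 1.902, 0.002]
ft_force: [-1.4, 0.1, 7.6]
width: 0.345
gripper_force: 30.4
t: 19.15
ee_pos: [0.4628, -0.0708, 0.1051]
tcp_rot: [2.496, 1.9, 0.007]
ft_force: [-0.5, 0.2, -0.7]
width: 0.346
gripper_force: 30.0
```

```bash
python3 -m jog '[[[0,0,4,20,30.5,0,1],[0,0,4,20,30.5,0,1],[0,0,4,20,30.5,0,1],[0,0,4.5,20,30.5,0,1],[0,0,0,20,30.5,0,1],[0,0,0,20,30.5,0,1],[0,0,0,20.5,30.5,0,1],[0,0,0,0,0,-30,1],[0,0,0,0,0,-15,1],[0,0,0,0,0,0,1]]]'; python3 -m jog '[[[0,0,0,0,0,0,1]]]'
python3 - <<'E'
from h import *
np.set_printoptions(precision=4,suppress=True)
im=shot("side","s5.png"); im2=shot("top","t5.png")
for n in ("cork_roll",):
  for c in("side","top"):
    for d in r.landmark_of(n,c)[:1]: print(n,c,d["score"],w(c,d["position"]))
a=im[170:270,200:300];b=im2[140:240,190:290]
cv2.imwrite('pics/c5.png',cv2.resize(np.hstack([a,b])[:,:,::-1],None,fx=4,fy=4,interpolation=cv2.INTER_CUBIC))
E
```

```text
t: 20.15
ee_pos: [0.5981, 0.1423, 0.0535]
tcp_rot: [-2.199, -2.239, 0.008]
ft_force: [-0.9, 0.6, -1.4]
width: 0.347
gripper_force: 30.0
t: 20.25
ee_pos: [0.6001, 0.1424, 0.0561]
tcp_rot: [-2.201, -2.24, 0.002]
ft_force: [1.0, 0.2, -0.0]
width: 0.347
gripper_force: 30.0
cork_roll side 0.76 [0.5995 0.148  0.0273]
cork_roll top 0.7 [ 0.5978 -0.2069 -0.0049]
```

View pics/c5.png

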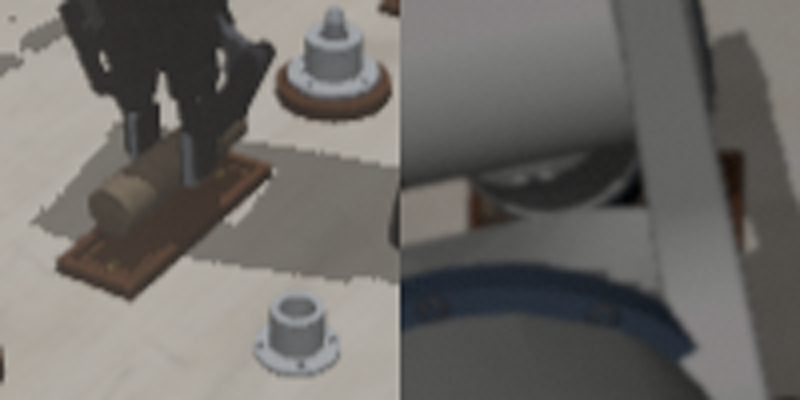

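Side view: the cork sits squarely above its tray. Shifting 2.5 mm in x and lowering.

```bash
python3 -m jog '[[[0,0,0,2.5,0.5,-10,1],[0,0,0,0,0,-8,1],[0,0,0,0,0,-4,1],[0,0,0,0,0,-2,1],[0,0,0,0,0,0,1]]]'; python3 -m jog '[[[0,0,0,0,0,-1,1],[0,0,0,0,0,-1,1],[0,0,0,0,0,0,1]]]'
```

```text
t: 20.95
ee_pos: [0.6031, 0.1436, 0.0321]
tcp_rot: [-2.201, -2.241, 0.001]
ft_force: [0.0, 1.0, -0.2]
width: 0.341
gripper_force: 30.0
t: 21.25
ee_pos: [0.6035, 0.1437, 0.0316]
tcp_rot: [2.201, 2.241, 0.0]
ft_force: [-3.7, -0.7, 12.9]
width: 0.341
gripper_force: 31.6
```

```bash
python3 -m jog '[[[0,0,0,0,0,0,0.5],[0,0,0,0,0,0,0.4],[0,0,0,0,0,0,0],[0,0,0,0,0,0,0],[0,0,0,0,0,30,0],[0,0,0,0,0,40,0],[0,0,5,-32,-21,15,0],[0,0,5,-32,-21,0,0],[0,0,5,-32,-21,0,0],[0,0,5,-34.5,-22.5,0,0]]]'; python3 -m jog '[[[0,0,0,0,0,-20,0],[0,0,0,0,0,0,0],[0,0,0,0,0,0,0]]]'
python3 - <<'E'
from h import *
np.set_printoptions(precision=4,suppress=True)
im=shot("side","s6.png"); im2=shot("top","t6.png"); print(r.state()["ee_pos"])
for n in ("cork_roll","sanding_block"):
  for c in("side","top"):
    for d in r.landmark_of(n,c)[:1]: print(n,c,d["score"],w(c,d["position"]))
a=im[170:270,200:330];b=im2[140:240,190:290]
cv2.imwrite('pics/c6.png',cv2.resize(np.hstack([a,b])[:,:,::-1],None,fx=3.4,fy=3.4,interpolation=cv2.INTER_CUBIC))
E
```

```text
t: 22.25
ee_pos: [0.4719, 0.0576, 0.1156]
tcp_rot: [1.773, 2.593, 0.001]
ft_force: [0.1, 0.2, -0.4]
width: 0.999
gripper_force: 0.0
t: 22.55
ee_pos: [0.4734, 0.0582, 0.0957]
tcp_rot: [1.779, 2.589, 0.0]
ft_force: [0.7, 0.0, 0.2]
width: 1.001
gripper_force: 0.0
[0.4741 0.0585 0.096 ]
cork_roll side 0.8 [0.6038 0.1503 0.0026]
cork_roll top 0.89 [0.6044 0.1442 0.0045]
sanding_block side 0.65 [ 0.4691  0.0559 -0.0021]
```

View pics/c6.png

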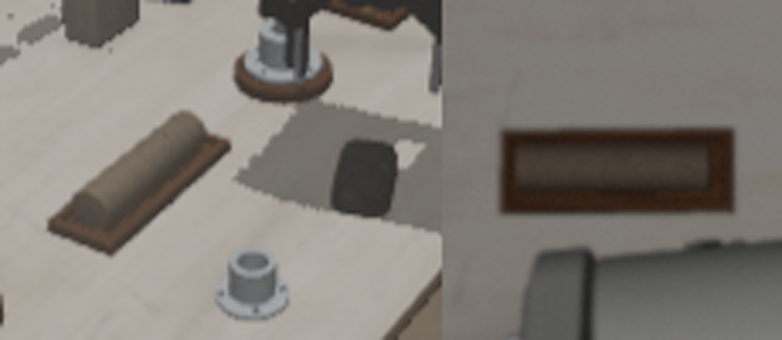

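Cork lies within its tray. Now the block.

```bash
python3 -m jog '[[[0,0,0,-1.5,0,-30,0],[0,0,0,0,0,-30,0],[0,0,0,0,0,-9,0],[0,0,0,0,0,0,0.3],[0,0,0,0,0,0,0.4],[0,0,0,0,0,0,0.5],[0,0,0,0,0,0,1],[0,0,0,0,0,0,1],[0,0,0,0,0,0,1],[0,0,0,0,0,0,1]]]' 30; python3 -m jog '[[[0,0,0,0,0,15,1],[0,0,0,0,0,30,1],[0,0,0,0,0,40,1],[0,0,0,0,0,0,1]]]'
```

```text
t: 23.85
ee_pos: [0.4723, 0.0582, 0.0278]
tcp_rot: [1.778, 2.588, 0.002]
ft_force: [-0.6, -0.2, 4.7]
width: 0.461
gripper_force: 29.8
t: 24.25
ee_pos: [0.4746, 0.0585, 0.1164]
tcp_rot: [1.775, 2.584, 0.009]
ft_force: [0.3, -0.6, -1.1]
width: 0.454
gripper_force: 31.2
```

```bash
python3 -m jog '[[[0,0,-5.5,18,-37,0,1],[0,0,-5.5,18,-37,0,1],[0,0,-5.5,18,-38,0,1],[0,0,-5.5,18,-38,0,1],[0,0,0,18,-38,0,1],[0,0,0,18,-38,0,1],[0,0,0,19,-38,0,1],[0,0,0,0,0,-30,1],[0,0,0,0,0,-30,1],[0,0,0,0,0,0,1]]]'; python3 -m jog '[[[0,0,0,0,0,0,1],[0,0,0,0,0,0,1]]]'
python3 - <<'E'
from h import *
np.set_printoptions(precision=4,suppress=True)
im=shot("side","s7.png"); im2=shot("top","t7.png"); print(r.state()["ee_pos"])
for n in ("sanding_block","block_tray"):
  for c in("side","top"):
    for d in r.landmark_of(n,c)[:1]: print(n,c,d["score"],w(c,d["position"]))
a=im[120:220,250:370];b=im2[150:250,350:450]
cv2.imwrite('pics/c7.png',cv2.resize(np.hstack([a,b])[:,:,::-1],None,fx=3.5,fy=3.5,interpolation=cv2.INTER_CUBIC))
E
```

```text
t: 25.25
ee_pos: [0.5953, -0.2053, 0.0476]
tcp_rot: [-2.237, -2.197, 0.005]
ft_force: [-1.1, -0.7, -1.1]
width: 0.458
gripper_force: 31.2
t: 25.45
ee_pos: [0.5993, -0.2059, 0.053]
tcp_rot: [2.238, 2.202, 0.001]
ft_force: [-0.3, -0.1, -0.0]
width: 0.461
gripper_force: 31.2
[ 0.5994 -0.2059  0.0532]
sanding_block side 0.68 [ 0.6008 -0.2104  0.0247]
sanding_block top 0.83 [ 0.6014 -0.204   0.0297]
block_tray side 0.54 [ 0.5995 -0.206  -0.0008]
block_tray top 0.66 [ 0.5989 -0.2079 -0.008 ]
```

View pics/c7.png

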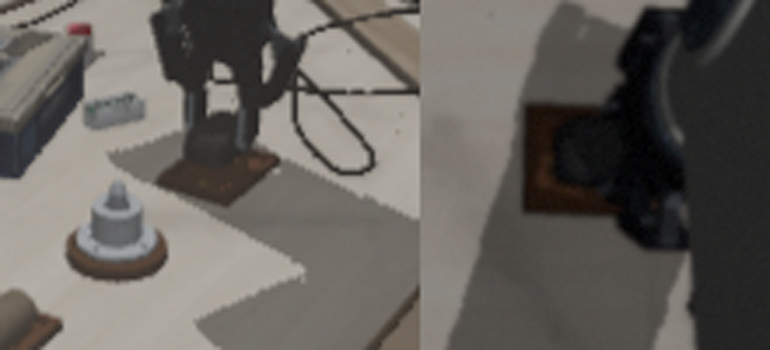

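Block hangs centred over its tray. Lowering 21.5 mm until it touches.

```bash
python3 -m jog '[[[0,0,0,0,0,-10,1],[0,0,0,0,0,-7,1],[0,0,0,0,0,-3,1],[0,0,0,0,0,-1,1],[0,0,0,0,0,0,1]]]'; python3 -m jog '[[[0,0,0,0,0,-0.8,1],[0,0,0,0,0,-0.8,1],[0,0,0,0,0,0,1]]]'
```

```text
t: 26.25
ee_pos: [0.5979, -0.2057, 0.0318]
tcp_rot: [-2.239, -2.202, 0.001]
ft_force: [-8.7, 3.1, 23.0]
width: 0.464
gripper_force: 34.3
t: 26.55
ee_pos: [0.5979, -0.2057, 0.0317]
tcp_rot: [-2.239, -2.202, 0.001]
ft_force: [-14.1, 5.2, 38.5]
width: 0.461
gripper_force: 36.5
```

```bash
python3 -m jog '[[[0,0,0,0,0,1,0.4],[0,0,0,0,0,0,0.3],[0,0,0,0,0,0,0],[0,0,0,0,0,0,0],[0,0,0,0,0,30,0],[0,0,0,0,0,45,0],[0,0,0,-12,40,35,0],[0,0,0,-12,41,0,0],[0,0,0,-12,41,0,0],[0,0,0,-12,41,0,0]]]'; python3 -m jog '[[[0,0,0,-12,41,0,0],[0,0,0,-12,41,0,0],[0,0,0,-12,41,0,0],[0,0,0,-14,40,0,0],[0,0,0,-13,40,-20,0],[0,0,0,-13,40,-20,0],[0,0,0,0,0,0,0],[0,0,0,0,0,0,0]]]'
python3 - <<'E'
from h import *
np.set_printoptions(precision=4,suppress=True)
im=shot("side","s8.png"); im2=shot("top","t8.png"); print(r.state()["ee_pos"])
for n in ("sanding_block","small_pulley"):
  for c in("side","top"):
    for d in r.landmark_of(n,c)[:1]: print(n,c,d["score"],w(c,d["position"]))
a=im[150:270,240:360];b=im2[150:270,340:460]
cv2.imwrite('pics/c8.png',cv2.resize(np.hstack([a,b])[:,:,::-1],None,fx=3.3,fy=3.3,interpolation=cv2.INTER_CUBIC))
E
```

```text
t: 27.55
ee_pos: [0.5508, -0.0449, 0.1371]
tcp_rot: [2.241, 2.202, 0.0]
ft_force: [1.4, 0.4, -0.1]
width: 1.006
gripper_force: 0.0
t: 28.35
ee_pos: [0.4747, 0.1974, 0.0964]
tcp_rot: [-2.237, -2.205, 0.002]
ft_force: [-0.9, 0.1, 0.5]
width: 0.998
gripper_force: 0.0
[0.4759 0.1963 0.0972]
sanding_block side 0.47 [ 0.5985 -0.2093  0.0047]
sanding_block top 0.73 [ 0.5994 -0.2038  0.0086]
small_pulley side 0.52 [0.473  0.2005 0.    ]
```

View pics/c8.png

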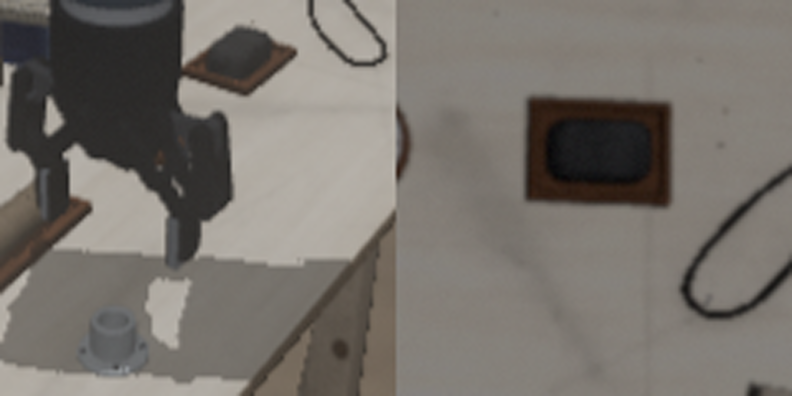

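Block lies flat in its tray. Now the small pulley, with the same two-way centring.

```bash
python3 -m jog '[[[0,0,0,-1,4,-30,0],[0,0,0,0,0,-25,0],[0,0,0,0,0,-15,0],[0,0,0,0,0,0,0.4],[0,0,0,0,0,0,0.5],[0,0,0,0,0,0,0.6],[0,0,0,0,0,0,0.7],[0,0,0,0,0,0,1],[0,0,0,0,0,0,1],[0,0,0,0,0,0,1]]]' 20; python3 -m jog '[[[0,0,0,0,0,0,0.4],[0,0,0,0,0,0,0.3],[0,0,8.5,0,0,0,0.3],[0,0,8.5,0,0,0,0.3],[0,0,8.5,0,0,0,0.3],[0,0,8.5,0,0,0,0.3],[0,0,8.5,0,0,0,0.3],[0,0,8.5,0,0,0,0.3],[0,0,8.5,0,0,0,0.3],[0,0,8.5,0,0,0,0.3]]]';  python3 -m jog '[[[0,0,8.5,0,0,0,0.3],[0,0,8.5,0,0,0,0.3],[0,0,0,0,0,0,0.4],[0,0,0,0,0,0,0.5],[0,0,0,0,0,0,0.6],[0,0,0,0,0,0,1],[0,0,0,0,0,0,1],[0,0,0,0,0,0,1]]]' 40
```

```text
t: 29.65
ee_pos: [0.4752, 0.201, 0.0281]
tcp_rot: [2.239, 2.202, 0.003]
ft_force: [-0.2, -2.2, 6.9]
width: 0.33
gripper_force: 19.9
t: 30.65
ee_pos: [0.4743, 0.2009, 0.027]
tcp_rot: [-0.616, -3.081, 0.0]
ft_force: [-0.1, 0.2, -0.6]
width: 0.703
gripper_force: 0.0
t: 31.45
ee_pos: [0.4744, 0.2008, 0.0272]
tcp_rot: [0.165, 3.137, 0.0]
ft_force: [-0.3, 0.0, 4.8]
width: 0.327
gripper_force: 39.9
```

```bash
python3 -m jog '[[[0,0,0,0,0,15,1],[0,0,0,0,0,35,1],[0,0,0,0,0,40,1],[0,0,0,18,-34,0,1],[0,0,0,18,-34,0,1],[0,0,0,18,-35,0,1],[0,0,0,18,-35,0,1],[0,0,0,18,-35,0,1],[0,0,0,18,-35,0,1],[0,0,0,18,-34,0,1]]]'; python3 -m jog '[[[0,0,0,0,0,-10,1],[0,0,0,0,0,0,1],[0,0,0,0,0,0,1],[0,0,0,0,0,0,1]]]'
python3 - <<'E'
from h import *
np.set_printoptions(precision=4,suppress=True)
im=shot("side","s9.png"); P=r.state()["ee_pos"]; print(P)
for n in ("large_pulley","small_pulley"):
    for d in r.landmark_of(n,"side")[:1]: print(n,d["score"],w("side",d["position"]))
print((pix("side",[[.6,-.0415,.066],P-[0,0,.0272]])-[235,130])*5.5)
cv2.imwrite('pics/c9.png',cv2.resize(im[130:220,235:335][:,:,::-1],None,fx=5.5,fy=5.5,interpolation=cv2.INTER_CUBIC))
E
```

```text
t: 32.45
ee_pos: [0.6007, -0.0428, 0.1167]
tcp_rot: [-0.165, -3.137, -0.0]
ft_force: [-0.2, -0.2, 0.4]
width: 0.332
gripper_force: 39.6
t: 32.85
ee_pos: [0.5998, -0.0401, 0.107]
tcp_rot: [-0.162, -3.137, -0.0]
ft_force: [0.5, 0.9, -1.1]
width: 0.326
gripper_force: 39.6
[ 0.6    -0.0401  0.1072]
large_pulley 0.81 [ 0.6063 -0.0395  0.014 ]
small_pulley 0.71 [ 0.6001 -0.0392  0.0731]
[[267.6064 229.5635]
 [266.5711 204.653 ]]
```

View pics/c9.png

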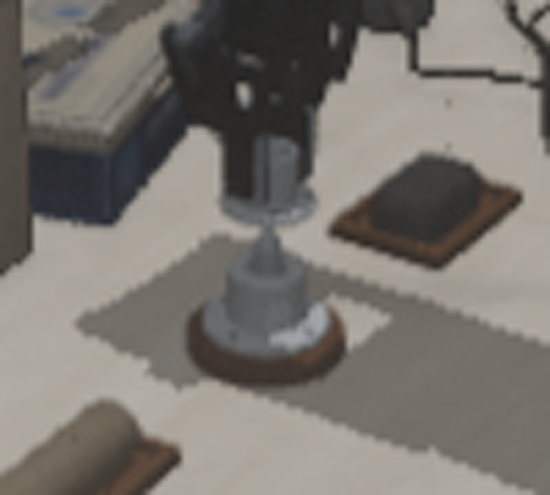

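Flange (268,205) sits directly over the spindle tip (267,232). Lowering.

```bash
python3 -m jog '[[[0,0,0,0.3,-1,-8,1],[0,0,0,0,0,-6,1],[0,0,0,0,0,-4,1],[0,0,0,0,0,-4,1],[0,0,0,0,0,0,1]]]'; python3 -m jog '[[[0,0,0,0,0,-4,1],[0,0,0,0,0,-4,1],[0,0,0,0,0,-2.5,1],[0,0,0,0,0,0,1]]]';python3 -m jog '[[[0,0,0,0,0,-1,1],[0,0,0,0,0,-1,1],[0,0,0,0,0,0,1]]]'
```

```text
t: 33.5
ee_pos: [0.6002, -0.0422, 0.0842]
tcp_rot: [-0.164, -3.136, -0.0]
ft_force: [0.2, 0.2, -0.8]
width: 0.324
gripper_force: 39.6
t: 33.9
ee_pos: [0.6004, -0.0422, 0.074]
tcp_rot: [-0.163, -3.137, 0.0]
ft_force: [-0.8, -0.5, -0.2]
width: 0.327
gripper_force: 39.6
t: 34.2
ee_pos: [0.6008, -0.0422, 0.0733]
tcp_rot: [0.164, 3.137, -0.0]
ft_force: [-2.6, -0.0, 7.0]
width: 0.323
gripper_force: 40.4
```

```bash
python3 -m jog '[[[0,0,0,0,0,0,0.5],[0,0,0,0,0,0,0.4],[0,0,0,0,0,0,0],[0,0,0,0,0,0,0],[0,0,0,0,0,30,0],[0,0,0,0,0,40,0],[0,0,0,-10,-10,40,0],[0,0,0,-40,-25,0,0],[0,0,0,-40,-25,0,0],[0,0,0,-40,-25,0,0]]]'; python3 -m jog '[[[0,0,0,-30,-35,0,0],[0,0,0,-30,-35,0,0],[0,0,0,-20,-40,0,0],[0,0,0,0,-40,0,0],[0,0,0,0,-40,0,0],[0,0,0,0,-40,0,0],[0,0,0,0,-40,0,0],[0,0,0,0,0,0,0],[0,0,0,0,0,0,0]]]'
python3 - <<'E'
from h import *
np.set_printoptions(precision=4,suppress=True)
im=shot("side","s10.png");shot("top","t10.png")
for n in T[:5]:
  for c in("side","top"):
    for d in r.landmark_of(n,c)[:1]: print(n,c,d["score"],w(c,d["position"]))
im2=cv2.imread('pics/t10.png')[:,:,::-1]
a=cv2.resize(im[140:300,150:350],None,fx=3,fy=3,interpolation=cv2.INTER_CUBIC);b=cv2.resize(im2[165:225,130:430],None,fx=2,fy=2)
cv2.imwrite('pics/c10.png',np.vstack([a,b])[:,:,::-1])
E
```

```text
t: 35.2
ee_pos: [0.4694, -0.1277, 0.1828]
tcp_rot: [0.162, 3.137, -0.001]
ft_force: [-0.8, -0.7, 1.2]
width: 0.997
gripper_force: 0.0
t: 36.1
ee_pos: [0.3902, -0.3976, 0.1821]
tcp_rot: [-0.166, -3.137, -0.001]
ft_force: [0.6, 0.3, -0.3]
width: 0.995
gripper_force: 0.0
glue_pot side 0.96 [0.6164 0.3215 0.0017]
glue_pot top 0.52 [0.6195 0.3203 0.0015]
sanding_block side 0.58 [ 0.5988 -0.2081  0.0023]
sanding_block top 0.65 [ 0.6018 -0.2064  0.0108]
cork_roll side 0.79 [0.5983 0.1499 0.0044]
cork_roll top 0.57 [0.6064 0.1423 0.0086]
large_pulley side 0.67 [ 0.6001 -0.208   0.0011]
large_pulley top 0.5 [ 0.6013 -0.0414  0.0096]
small_pulley side 0.75 [ 0.6001 -0.0421  0.044 ]
small_pulley top 0.37 [ 0.5996 -0.0414  0.0123]
```

View pics/c10.png

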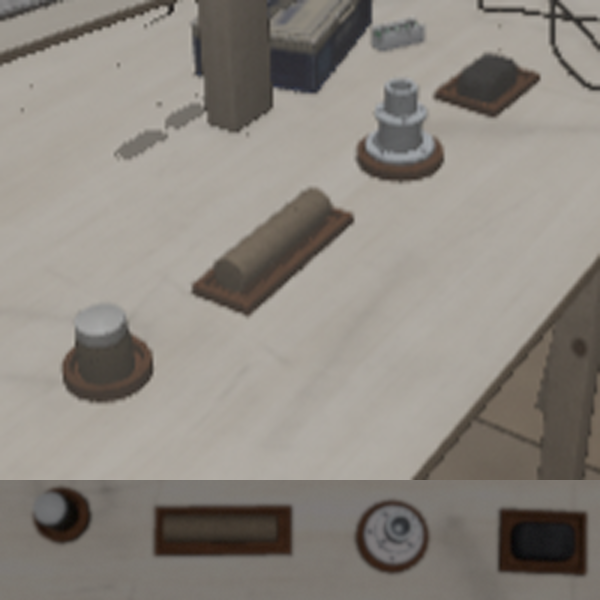

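All five are in place: pot at (100,350), cork at (270,245), pulley stack at (400,130), block at (488,80). They look level and clear of the rims.

```bash
python3 -c "from plant import r; print(r.close_job())"
```

```text
the job is handed in; nothing more can be done
None
```

I handed the job in at about 37 s of the 128 s allowed: in the last pictures all five things look seated, level and let go, but no verdict came back from the judge.

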